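# Inspect the sediment in the blue-capped tube

### The arm

A 6-joint arm with a two-finger parallel gripper is mounted at the origin on a cart in front of the work surface, level with it; the furniture and walls round the work are solid. World frame = base frame: x ahead of the robot, y to its left, z up, the work surface at z = 0. Lengths are in m, angles in degrees, forces in N, time in s.
With the tool pointing down it reaches from about 0.25 to 0.775 m from the base axis. Payload 8.9 kg.
Tool frame: the origin (TCP) lies at the centre of the arm's flange, where the gripper is bolted on; the fingertips stand 173 mm ahead of it and the grasp point (between the pads) lies ahead of it (arm.hold_point_z is the z of the grasp point in the tool frame, in m); z points along the fingers, y is the line along which they close (so a half turn about z gives the same grasp; the last joint's range is limited). The gripper opens to 85 mm and grips with 20 to 120 N. Pads are 22 mm wide; open, the fingers measure 114 mm over their backs; the gripper's body (76 mm by 85 mm) begins 54 mm behind the grasp point. The pads swing forward as they close: fully open they stand 13 mm farther back than shut.
Start: joints at [60.544, 16.656, -8.789, 64.555, 0, 82.019], TCP at [0.192, 0.489, 0.405] pointing down, gripper open.
Joint ranges: [-144.48, 144.48], [-52.06, 99.96], [-74.48, 78.29], [-112.23, 115.85], [-86.99, 84.42], [-180, 180]. Speed limits (degrees/s): [127.2, 127.2, 159.86, 180, 180, 180].

### API

Orientations are given as a 3x3 rotation matrix whose columns are the frame's x, y, z axes.
In Python, from rig import status, optics, arm, spotter gives the robot as it stands. The module is installed in compiled form; this text tells all that it offers.
- The arm moves only by the shell command python3 -m jog 'ROWS'. ROWS is JSON, a list that holds one entry, the list of rows, each a list of 7 numbers: the shift along the tool's x, y, z normalised to -1 to 1, where 1 is 10 cm, then the turn, a rotation vector about the tool's x, y, z normalised to -1 to 1, where 1 is pi/4 rad, then the opening, from -1 (shut) to 1 (fully open). In form: [[[tx, ty, tz, ax, ay, az, claw], ...]]. A call has 1 to 10 rows; each row shifts and turns the commanded pose from where the row before left it, along the tool's axes as they then stand; what a row does not reach is not made up. A row lasts 1/10 s, in which the tool goes at most 50 mm and 8.59 degrees, less where a joint would pass 70% of its speed; a pose out of reach is approached as far as the arm can. A call with a number of a shift or a turn outside -1 to 1 is refused whole. A call with a gripper value outside its range is refused whole. The fingers move at their own pace and stop on an object; the grip force is fixed at half the most. Time passes only in rows, so rows that do not move let the fingers close. It gives the time, the measured TCP pose, the force, the opening and the grip force at its end, in the units of the state.
- status.get_state(): the state, without advancing time (a new reading comes with each control period).
- optics.read_camera(name): name is "scene" or "top"; returns a dict with "image" (420x560x3 uint8, blue, green, red), "intrinsics" (3x3 intrinsics, pixels), "dist_coeffs" ([k1, k2, p1, p2, k3] as OpenCV has them; the pictures are not rectified), "R" (3x3) and "t" (3): a world point X has camera coordinates R X + t. Camera axes: x right, y down, z forward; pixel columns grow to the right and rows downward; lengths in m; the calibration is good to about 2 mm. A picture is of the moment at which its call begins. There is no depth.
- arm.finish_job(): hands the job in; it is judged then, once.
Trained networks look in the newest picture that a camera, given by its name, has taken for a name from the list of things; names that differ only in an ending like _2 or _b are one class to them, and where a whole thing is asked for, a point or a joint stands for the part that bears it (a point fixed in the world has none). Each returns a list of dicts, best first, with "score" (0 to 1); they miss things now and then, are a little off and sometimes report something else, mostly with a low value. They report only what shows in the picture. A call takes as long as a camera call. They do not tell look-alikes from the thing itself.
- spotter.spot_in(camera, name): "xyz" ([x, y, z] in m, in world coordinates, good to about 4 mm: the middle of the surface that is visible of it).
- spotter.pinpoint(camera, name): "xyz" ([x, y, z] in m, in world coordinates, good to about 4 mm: a listed point, or the origin of a listed thing).
The state is a dict: "time": time; "joint_positions": joint angles; "qd": joint speeds; "effort": joint torques, N m; "ee_pos": TCP position; "eef_rot": TCP orientation; "contact_force": force on the tool from outside, world axes, zero at the start; "moment": the same for the moment, N m; "grip_width": opening from 0.0 (shut) to 1.0 (fully open); "finger_force": force on a finger pad.
Only numpy, scipy, OpenCV 4.12 (cv2) and the standard library are available. Lean on these libraries where they do the work, as an engineer would, in place of code of your own. Each camera call takes 0.05 s, during which the arm holds its last target. There are 200 camera calls.

### The job

Draw the blue-capped tube straight up out of its rack, carry it over the steel tray, lean it over to about 45 degrees so that its sediment can be seen from the side, and finish still holding it there in the gripper at rest, over the middle of the tray with its whole length a hand's breadth (about 10 cm) or more above the worktop. Leave the rack, the other three tubes, the tray and the small bottle, dish and timer standing where they are.

Things in the scene. Friction and masses are not known exactly. Their poses are not given: they have to be found in the camera images.
- tube_blue: the blue-capped screw-cap sample tube, 113 mm long: clear body 28 mm across, ribbed blue cap 34 mm across on its last 13 mm, 25 to 50 g. It stands loosely upright in one of the rack's places, so its cap is 107 to 120 mm above the worktop. Origin at the middle of its lower end, z along its axis to the cap
- tube_mid (a point): point on the blue-capped tube's axis half way along it, 56 mm from its lower end
- tube_bottom (a point): the middle of the blue-capped tube's lower end
- tube_orange: orange-capped screw-cap tube like the blue one, in the same rack, to be left there; origin at its lower end, z to its cap
- tube_green: green-capped screw-cap tube like the blue one, in the same rack, to be left there; origin at its lower end, z to its cap
- tube_white: white-capped screw-cap tube like the blue one, in the same rack, to be left there; origin at its lower end, z to its cap
- rack: blue plastic tube rack, loose, 83 (its x) by 157 (its y) by 74 mm high; places 35 mm wide, two rows (x = -19.5, 19.5 mm) of four (y = -58, -19.5, 19.5, 58 mm); tubes stand 7 mm above the worktop. One tube per column, in alternate rows: beside each cap a finger has room on both sides along the rack's x, not along y. Origin at the centre of the underside, z up
- tray: shallow stainless steel tray, loose, 160 (its x) by 220 (its y) by 25 mm high, walls 3 mm. Origin at the centre of its underside, on the worktop
- small_bottle: small reagent bottle with an orange-red cap, 44 mm across, 110 mm tall, between rack and tray; bystander; origin at the centre of its underside
- dish: flat round petri dish with pink contents, 66 mm across, 15 mm high; bystander; origin at the centre of its underside
- timer: white bench timer, 68x62x19 mm, lying flat; bystander; origin at the centre of its underside
There are look-alikes about, which are no part of the job. Leave any pink or yellow look-alike of the tube_blue alone.

How it is judged:
By the outcome, as a careful person would: the job done as asked, in the order asked, and still so for the second after the job is handed in, while the arm keeps its last pose, push and grip.
It also fails if it takes over 38 s, if anything falls off the work surface, if the arm or the gripper's body presses on something with over 40 N, if the wrist force passes 120 N, or if a joint passes its speed limit or range.

## Working session

There is one attempt and no reset: what is moved stays moved. The work goes in short steps, Python scripts to look and compute and a shell command to move; the robot and the scene stay as the last step left them, time stands still between calls to the robot, and variables do not carry over. Pictures are saved under pics/ and viewed, at most 10 in all, crops included, and the job is handed in when it is done.

```bash
mkdir -p pics; python3 - <<'E'
from rig import status, optics, arm, spotter
import cv2,numpy as np
s=status.get_state(); print(s['time'],s['ee_pos'],np.round(s['eef_rot'],3).tolist(),arm.hold_point_z,s['grip_width'])
for c in ['scene','top']:
    d=optics.read_camera(c); cv2.imwrite(f'pics/{c}0.png',d['image'])
    print(c,np.round((-d['R'].T@d['t']),3))
    for n in ['tube_blue','rack','tray','small_bottle','tube_orange','tube_green','tube_white']:
        print(n,[(np.round(r['xyz'],3).tolist(),round(r['score'],2)) for r in spotter.pinpoint(c,n)[:4]])
print(status.get_state()['time'])
E
```

```text
0.0 [0.19209322 0.48836754 0.40415011] [[-0.931, 0.366, -0.001], [0.366, 0.931, -0.001], [0.0, -0.001, -1.0]] 0.1547 0.9982532698565945
scene [ 0.027 -0.559  0.705]
tube_blue [([0.611, -0.094, 0.001], 0.86), ([0.627, -0.175, 0.002], 0.81), ([0.531, -0.123, 0.009], 0.78), ([0.502, -0.194, 0.007], 0.22)]
rack [([0.492, -0.165, -0.001], 0.96)]
tray [([0.524, 0.229, 0.003], 0.84)]
small_bottle [([0.538, 0.006, -0.001], 0.76)]
tube_orange []
tube_green [([0.501, -0.193, 0.01], 0.59)]
tube_white [([0.478, -0.14, 0.007], 0.56)]
top [ 0.409 -0.015  1.025]
tube_blue [([0.613, -0.094, 0.003], 0.68), ([0.624, -0.177, -0.001], 0.52), ([0.538, -0.12, 0.007], 0.49)]
rack [([0.49, -0.167, -0.001], 0.87)]
tray [([0.527, 0.226, -0.002], 0.55)]
small_bottle [([0.537, 0.008, 0.0], 0.84)]
tube_orange [([0.446, -0.212, 0.008], 0.71)]
tube_green [([0.499, -0.192, 0.009], 0.53)]
tube_white [([0.481, -0.146, 0.008], 0.44)]
0.8
```

View pics/scene0.png

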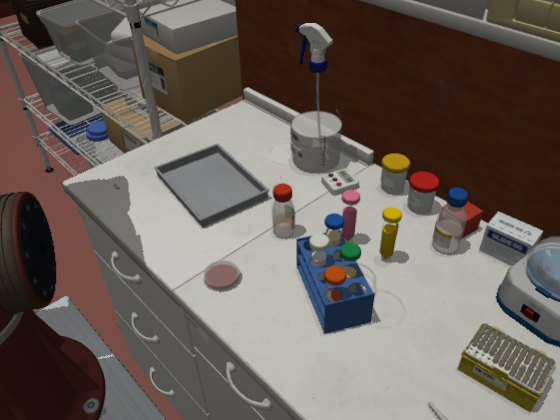

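View pics/top0.png

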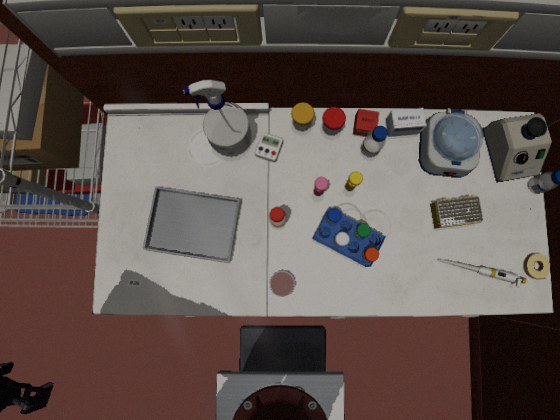

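The scene picture shows the blue cap at (334,222) in the rack; its pink twin is at (350,198) and the yellow one at (391,215), both outside the rack. In the top view the blue cap is at (334,214) and the tray is centred near (194,224). I'll refine the cap position by colour before moving.

```bash
cat > h.py <<'E'
from rig import status, optics, arm, spotter
import cv2,numpy as np
def ray(d,px,z):
    u=cv2.undistortPoints(np.array([[px]],float),d['intrinsics'],np.array(d['dist_coeffs']))[0,0]
    r=d['R'].T@np.array([*u,1]); o=-d['R'].T@d['t']; return o+r*(z-o[2])/r[2]
E
python3 - <<'E'
from h import *
for c,(x,y) in {'scene':(334,222),'top':(334,214)}.items():
    im=cv2.imread(f'pics/{c}0.png'); d=optics.read_camera(c)
    w=im[y-12:y+13,x-14:x+15]; cv2.imwrite(f'pics/{c}cap.png',cv2.resize(im[y-40:y+60,x-60:x+60],None,fx=6,fy=6,interpolation=cv2.INTER_CUBIC)[:600,:720])
    print(c,ray(d,(x,y),.12),'pxscale',ray(d,(x+1,y),.12)-ray(d,(x,y),.12))
E
```

```text
scene [ 0.52768142 -0.13039572  0.12      ] pxscale [ 0.00119645 -0.00117831  0.        ]
top [ 0.53592651 -0.12462971  0.12      ] pxscale [ 8.73695415e-06 -2.32077072e-03  0.00000000e+00]
```

View pics/topcap.png

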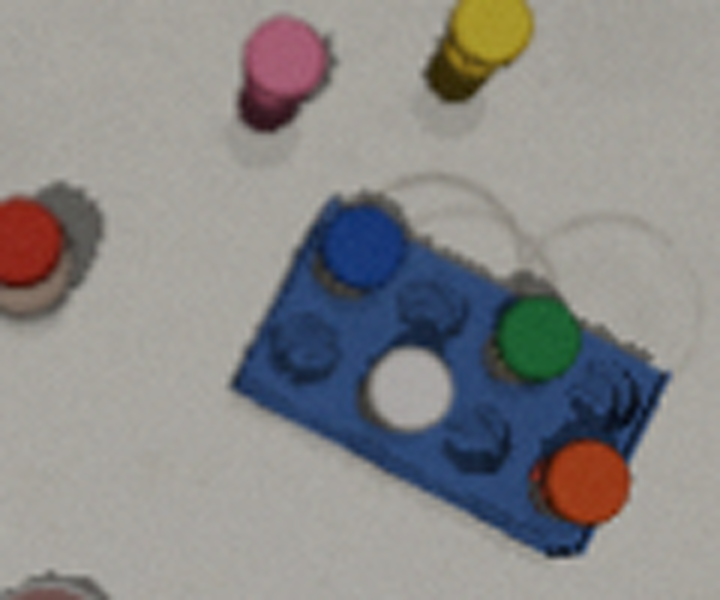

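View pics/scenecap.png

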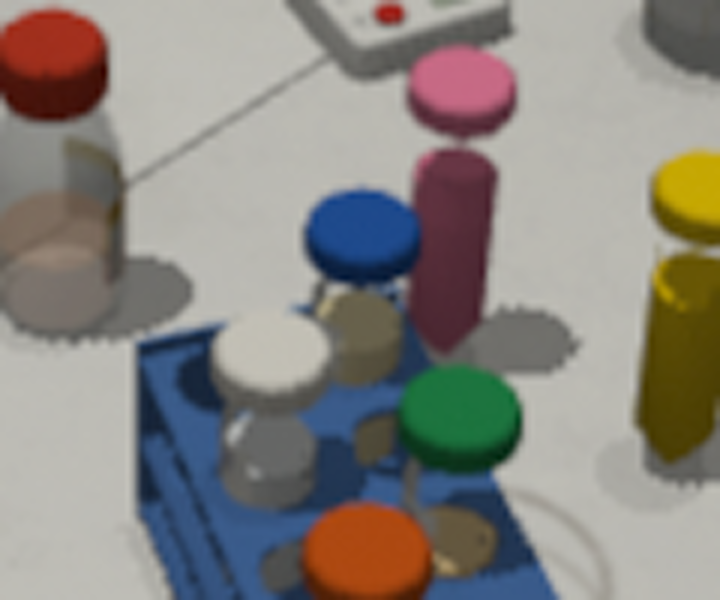

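```bash
python3 -m jog '[[[-0.34,-0.275,0,0,0,0,1],[-0.34,-0.275,0,0,0,0,1],[-0.34,-0.275,0,0,0,0,1],[-0.34,-0.275,0,0,0,0,1],[-0.34,-0.275,0,0,0,0,1],[-0.34,-0.275,0,0,0,0,1],[-0.34,-0.275,0,0,0,0,1],[-0.34,-0.275,0,0,0,0,1],[-0.34,-0.275,0,0,0,0,1],[-0.34,-0.275,0,0,0,0,1]]]'
```

```text
time: 1.9
ee_pos: [0.4085, 0.1064, 0.405]
eef_rot: [[-0.931, 0.366, 0.001], [0.366, 0.931, 0.0], [-0.001, 0.0, -1.0]]
contact_force: [1.3, -0.1, 0.0]
grip_width: 1.002
finger_force: 0.0
```

The crops put the blue cap's top centre at (334.2,214.7) in the top view and (334.3,219.1) in the scene view. The rack's x axis runs at about -28° in the world. The pink look-alike stands clear of where the fingers go.

```bash
python3 -m jog '[[[-0.335,-0.28,0,0,0,0,1],[-0.335,-0.28,0,0,0,0,1],[-0.335,-0.28,0,0,0,0,1],[-0.335,-0.28,0,0,0,0,1],[-0.335,-0.28,0,0,0,0,1],[-0.335,-0.28,0,0,0,0,1],[0,0,0,0,0,0.179,1],[0,0,0,0,0,0.179,1],[0,0,0,0,0,0.179,1],[0,0,0,0,0,0.179,1]]]' && python3 -m jog '[[[0,0,0,0,0,0.179,1],[0,0,0,0,0,0.179,1],[0,0,0,0,0,0.179,1],[0,0,0,0,0,0.179,1],[0,0,0,0,0,0.179,1],[0,0,0,0,0,0.179,1],[0,0,0,0,0,0.179,1],[0,0,0,0,0,0.179,1],[0,0,0,0,0,0,1]]]'
python3 - <<'E'
from h import *
cap={}
for c,p in {'scene':(334.3,219.1),'top':(334.2,214.7)}.items():
    d=optics.read_camera(c); print(c,ray(d,p,.12),ray(d,p,.117)); cv2.imwrite(f'pics/{c}1.png',d['image'])
s=status.get_state(); R=s['eef_rot'];print(s['time'],s['ee_pos'],np.round(R,3).tolist(), np.round(s['joint_positions'],1))
E
```

```text
time: 2.9
ee_pos: [0.5335, -0.1219, 0.4046]
eef_rot: [[-0.587, 0.809, -0.0], [0.809, 0.587, 0.0], [0.0, -0.0, -1.0]]
contact_force: [1.1, -0.2, -1.1]
grip_width: 1.004
finger_force: 0.0
time: 3.8
ee_pos: [0.5334, -0.1218, 0.4047]
eef_rot: [[0.473, 0.881, -0.0], [0.881, -0.473, 0.0], [0.0, -0.0, -1.0]]
contact_force: [0.8, 0.0, 0.7]
grip_width: 1.003
finger_force: 0.0
scene [ 0.53348484 -0.12574865  0.12      ] [ 0.53608395 -0.12352805  0.117     ]
top [ 0.53429271 -0.12506992  0.12      ] [ 0.53470807 -0.12543514  0.117     ]
3.9 [ 0.53346183 -0.12173921  0.40469694] [[0.468, 0.884, -0.0], [0.884, -0.468, 0.0], [0.0, -0.0, -1.0]] [-20.5  19.1  -5.4  65.6   0.   97.4]
```

View pics/scene1.png

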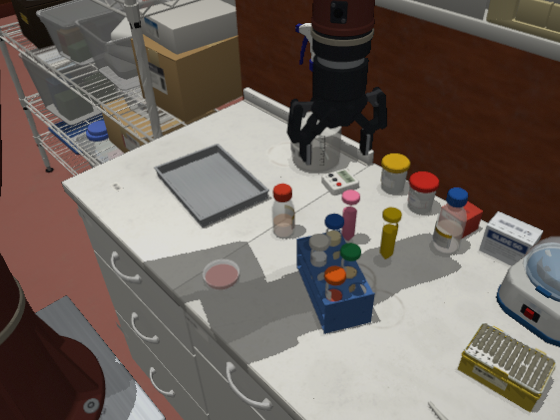

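The gripper stands open above the blue tube. The two cameras agree on the cap at (0.534, -0.125, 0.12), which matches the height it must have. Next I descend.

```bash
python3 -m jog '[[[-0.027,0.02,0.2,0,0,0,1],[0,0,0.3,0,0,0,1],[0,0,0.3,0,0,0,1],[0,0,0.25,0,0,0,1],[0,0,0.2,0,0,0,1],[0,0,0.12,0,0,0,1],[0,0,0.06,0,0,0,1],[0,0,0,0,0,0,1]]]'
python3 - <<'E'
from h import *
for c in ['scene','top']:
    d=optics.read_camera(c); im=d['image']
    cv2.imwrite(f'pics/{c}2.png',cv2.resize(im[130:330,230:460],None,fx=3,fy=3))
E
```

```text
time: 4.7
ee_pos: [0.5339, -0.1251, 0.2615]
eef_rot: [[0.471, 0.882, -0.001], [0.882, -0.471, 0.0], [-0.0, -0.001, -1.0]]
contact_force: [-0.7, -0.5, 0.5]
grip_width: 0.996
finger_force: 0.0
```

View pics/scene2.png

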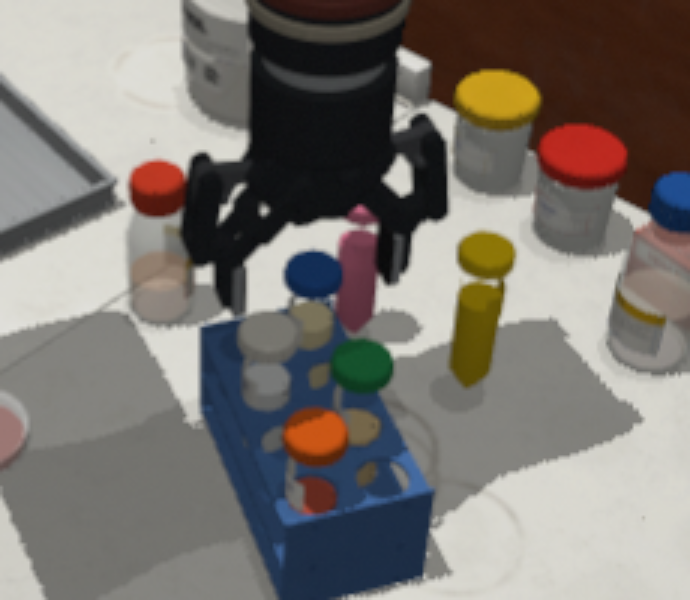

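The fingers straddle the blue cap (crop pixel 313,272) with free space on both sides, so I close them.

```bash
python3 -m jog '[[[0,0,0,0,0,0,-1],[0,0,0,0,0,0,-1],[0,0,0,0,0,0,-1],[0,0,0,0,0,0,-1],[0,0,0,0,0,0,-1],[0,0,0,0,0,0,-1],[0,0,0,0,0,0,-1],[0,0,0,0,0,0,-1],[0,0,0,0,0,0,-1],[0,0,0,0,0,0,-1]]]'
```

```text
time: 5.8
ee_pos: [0.5341, -0.1251, 0.2622]
eef_rot: [[0.472, 0.882, 0.001], [0.882, -0.472, -0.0], [0.0, 0.001, -1.0]]
contact_force: [-0.7, 0.5, 5.8]
grip_width: 0.369
finger_force: 58.9
```

Gripped at about cap width with 59 N on the pads. Lifting straight up.

```bash
python3 -m jog '[[[0,0,-0.1,0,0,0,-1],[0,0,-0.15,0,0,0,-1],[0,0,-0.2,0,0,0,-1],[0,0,-0.2,0,0,0,-1],[0,0,-0.2,0,0,0,-1],[0,0,-0.2,0,0,0,-1],[0,0,-0.2,0,0,0,-1],[0,0,-0.2,0,0,0,-1],[0,0,-0.2,0,0,0,-1],[0,0,-0.1,0,0,0,-1]]]'
python3 - <<'E'
from h import *
d=optics.read_camera('scene'); cv2.imwrite('pics/scene3.png',cv2.resize(d['image'][60:330,120:460],None,fx=2,fy=2))
for c in ['scene','top']:
    optics.read_camera(c)
    for n in ['tube_blue','tube_bottom','tube_mid','rack','tray']:
        print(c,n,[(np.round(r['xyz'],3).tolist(),round(r['score'],2)) for r in spotter.pinpoint(c,n)[:4]])
print(status.get_state()['joint_positions'])
E
```

```text
time: 6.8
ee_pos: [0.534, -0.1251, 0.4388]
eef_rot: [[0.471, 0.882, 0.002], [0.882, -0.471, -0.001], [0.0, 0.002, -1.0]]
contact_force: [0.7, 0.2, -0.3]
grip_width: 0.373
finger_force: 59.4
scene tube_blue [([0.611, -0.096, 0.004], 0.93), ([0.624, -0.175, 0.001], 0.63), ([0.533, -0.122, 0.187], 0.56)]
scene tube_bottom [([0.609, -0.094, 0.003], 0.9), ([0.619, -0.179, -0.006], 0.8), ([0.534, -0.123, 0.184], 0.67)]
scene tube_mid [([0.535, -0.121, 0.241], 0.88), ([0.626, -0.175, 0.055], 0.84), ([0.609, -0.097, 0.054], 0.73)]
scene rack [([0.488, -0.162, 0.0], 0.64)]
scene tray [([0.526, 0.232, -0.0], 0.97)]
top tube_blue [([0.611, -0.097, 0.003], 0.52)]
top tube_bottom [([0.614, -0.094, -0.003], 0.74)]
top tube_mid [([0.539, 0.007, -0.003], 0.65), ([0.608, -0.101, 0.053], 0.6)]
top rack []
top tray [([0.526, 0.227, -0.001], 0.72), ([0.734, 0.032, -0.002], 0.25)]
[-2.08226497e+01  1.83902809e+01 -1.54085743e+00  7.00891433e+01
 -1.46303783e-04  9.73122001e+01]
```

View pics/scene3.png

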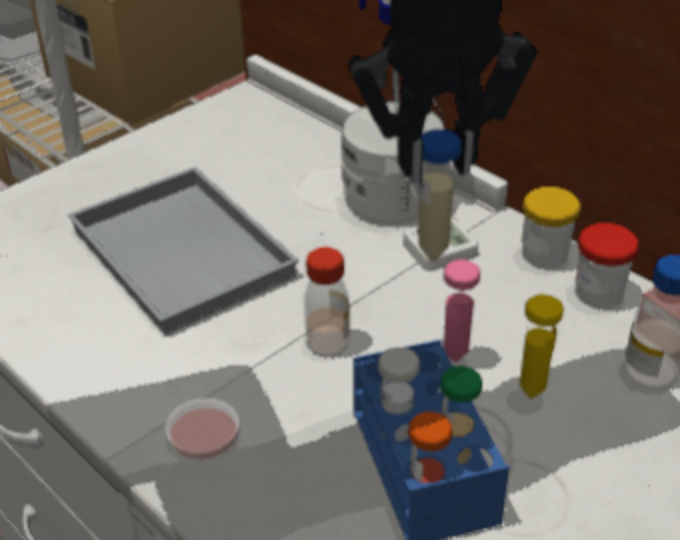

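The blue tube hangs upright in the gripper at crop (437,200), with its bottom at about z 0.184. The rack and the other three tubes are undisturbed. Next I carry it to the tray.

```bash
python3 -m jog '[[[0.12,-0.147,0,0,0,0,-1],[0.2,-0.245,0,0,0,0,-1],[0.27,-0.33,0,0,0,0,-1],[0.27,-0.33,0,0,0,0,-1],[0.27,-0.33,0,0,0,0,-1],[0.27,-0.33,0,0,0,0,-1],[0.27,-0.33,0,0,0,0,-1],[0.27,-0.33,0,0,0,0,-1],[0.2,-0.245,0,0,0,0,-1],[0.12,-0.147,0,0,0,0,-1]]]' && python3 -m jog '[[[0,0,0,0,0,-0.1,-1],[0,0,0,0,0,-0.14,-1],[0,0,0,0,0,-0.16,-1],[0,0,0,0,0,-0.16,-1],[0,0,0,0,0,-0.14,-1],[0,0,0,0,0,-0.1,-1],[0,0,0,0,0,0,-1]]]' && python3 -m jog '[[[0,0,0,-0.06,0,0,-1],[0,0,0,-0.1,0,0,-1],[0,0,0,-0.12,0,0,-1],[0,0,0,-0.12,0,0,-1],[0,0,0,-0.12,0,0,-1],[0,0,0,-0.12,0,0,-1],[0,0,0,-0.12,0,0,-1],[0,0,0,-0.12,0,0,-1],[0,0,0,-0.08,0,0,-1],[0,0,0,-0.04,0,0,-1]]]'
python3 - <<'E'
from h import *
s=status.get_state(); R=np.array(s['eef_rot']);p=np.array(s['ee_pos'])
mid=p+R[:,2]*.199
print(s['time'],mid,p+R[:,2]*.2548,'tilt',np.degrees(np.arccos(-R[2,2])),np.round(s['joint_positions'],1))
print('shift(10cm)',R.T@(np.array([.526,.228,.205])-mid)*10)
E
```

```text
time: 8.45
ee_pos: [0.3947, 0.2068, 0.4369]
eef_rot: [[0.47, 0.883, -0.0], [0.883, -0.47, 0.001], [0.0, -0.0, -1.0]]
contact_force: [0.9, 0.2, -0.3]
grip_width: 0.374
finger_force: 59.4
time: 9.15
ee_pos: [0.396, 0.2049, 0.4368]
eef_rot: [[-0.138, 0.99, -0.0], [0.99, 0.138, 0.0], [0.0, -0.0, -1.0]]
contact_force: [0.6, -0.4, -0.1]
grip_width: 0.372
finger_force: 59.4
time: 10.15
ee_pos: [0.3956, 0.2046, 0.4364]
eef_rot: [[-0.136, 0.699, 0.702], [0.991, 0.094, 0.098], [0.002, 0.709, -0.706]]
contact_force: [-0.5, 0.4, -0.3]
grip_width: 0.371
finger_force: 59.4
10.15 [0.53524758 0.22403962 0.2959416 ] [0.57440558 0.22949287 0.25656454] tilt 45.11532912849094 [ 21.1 -10.8 -45.6  10.9  -9.3  99.6]
shift(10cm) [ 0.04955964 -0.70530147  0.58073349]
```

```bash
python3 -m jog '[[[0.008,-0.05,0.04,0,0,0,-1],[0.008,-0.1,0.075,0,0,0,-1],[0.008,-0.13,0.1,0,0,0,-1],[0.008,-0.12,0.09,0,0,0,-1],[0.008,-0.08,0.06,0,0,0,-1],[0.01,-0.05,0.04,0,0,0,-1],[0,0,0,0,0,0,-1],[0,0,0,0,0,0,-1],[0,0,0,0,0,0,-1],[0,0,0,0,0,0,-1]]]'
python3 - <<'E'
from h import *
s=status.get_state(); R=np.array(s['eef_rot']);p=np.array(s['ee_pos'])
print(s['time'],p+R[:,2]*.199,p+R[:,2]*.2548,'tilt',np.degrees(np.arccos(-R[2,2])),np.round(s['joint_positions'],1),np.round(s['qd'],2))
for c in ['scene','top']:
    d=optics.read_camera(c); cv2.imwrite(f'pics/{c}4.png',d['image'])
    for n in ['tube_bottom','tube_mid','rack','tray']:
        print(c,n,[(np.round(r['xyz'],3).tolist(),round(r['score'],2)) for r in spotter.pinpoint(c,n)[:4]])
E
```

```text
time: 11.15
ee_pos: [0.3876, 0.2084, 0.3712]
eef_rot: [[-0.137, 0.7, 0.701], [0.991, 0.096, 0.097], [0.0, 0.708, -0.706]]
contact_force: [0.2, 0.6, -0.2]
grip_width: 0.374
finger_force: 59.4
11.15 [0.52709125 0.22767946 0.23059439] [0.56621268 0.23309291 0.1911755 ] tilt 45.05468283317636 [ 22.2  -6.2 -53.3  -1.2 -10.1 100.3] [-0.04  0.09 -0.19 -0.08  0.07 -0.01]
scene tube_bottom [([0.565, 0.234, 0.192], 0.96), ([0.61, -0.094, -0.002], 0.88), ([0.617, -0.181, -0.003], 0.8), ([0.479, -0.141, 0.008], 0.31)]
scene tube_mid [([0.611, -0.096, 0.05], 0.96), ([0.629, -0.179, 0.054], 0.92), ([0.529, 0.23, 0.23], 0.65)]
scene rack [([0.488, -0.166, -0.0], 0.96), ([0.54, 0.005, 0.001], 0.25)]
scene tray [([0.524, 0.232, -0.0], 0.68)]
top tube_bottom [([0.624, -0.181, -0.006], 0.69), ([0.616, -0.095, 0.0], 0.67), ([0.57, 0.236, 0.19], 0.6)]
top tube_mid [([0.609, -0.097, 0.052], 0.71), ([0.529, 0.223, 0.233], 0.58), ([0.621, -0.176, 0.052], 0.46)]
top rack [([0.486, -0.169, -0.003], 0.97)]
top tray [([0.524, 0.225, -0.002], 0.8), ([0.49, -0.166, 0.0], 0.19)]
```

View pics/scene4.png

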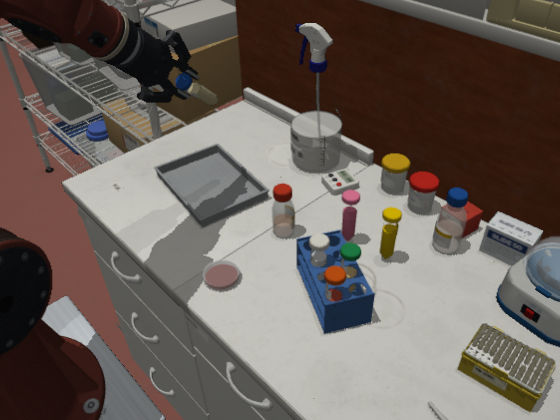

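View pics/top4.png

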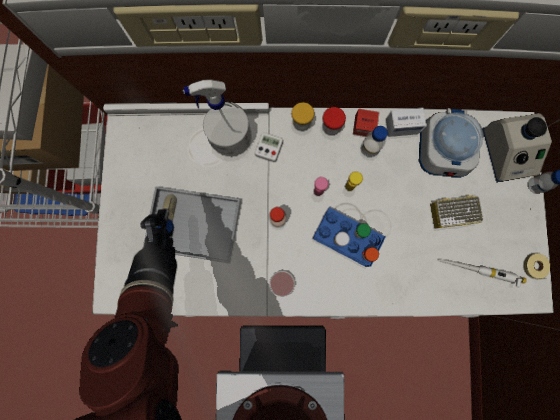

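The blue-capped tube is held leaning at about (195,88) in the scene view and (168,210) in the top view. In the top view it looks left of the tray's middle only because of its height. The networks put its middle at (0.529, 0.227, 0.23), over the tray centre (0.524, 0.228), with its bottom end at z 0.19. Its tilt is 45° and nothing else has moved, so I hand in.

```bash
python3 -c "
from rig import arm
print(arm.finish_job())"
```

```text
the job is handed in; nothing more can be done
None
```

The blue-capped tube is held at rest at about 45° over the middle of the tray, with its lower end about 19 cm above the worktop; the last pictures show everything else where it was, and the job was handed in at about 12 s of the 38 s allowed.

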